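# Lock the filling spout onto the toy stuffing machine

### The job

Fit the orange filling spout, grooved metal end down, into the upright coupler of the white stuffing machine and push it gently but firmly fully home while both cam arms are still raised. Then swing the two red-tipped cam arms down together, keeping pace with each other, until both hang fully down against the coupler and lock the spout; press and squeeze gently, forcing nothing, leave the spools and the yellow bead box where they are, and let go.

Things in the scene. Friction and masses are not known exactly. Their poses are not given: they have to be found in the camera images.
- station: White tabletop fibre blower with a blue band, 220 (its x) x 180 (its y) x 60 mm high, does not move. Origin: centre of its underside on the table, z up; place, yaw vary. Over its centre stands an aluminium coupler cup, 38 mm outer diameter, mouth up, 122 mm above the table, with a cam arm hinged on its +y and -y sides. Deck knobs: 8 mm high. Fingers pressing it or its arms with over 80 N in all (40 N each) damage it
- mouth (a point): Centre of the coupler's mouth, in the plane of its rim; axes as the station's. Bore 30 mm diameter, 29 mm deep to a rubber gasket that gives 1.5 mm under 12 N and springs back. Each arm's hinge lies 24 mm to the side (station +y or -y) and 5 mm below the mouth, its axis along station x
- seal (a point): Point on the bore's axis, 21 mm below the mouth, level with two sprung rubber seal lips (station +x and -x, 3 mm proud of the bore wall). The spout by its own weight rests on them, 5 to 9 mm too high; passing them takes 8 to 20 N, then it slides (4 to 9 N) down to the gasket, where the lips hold it when let go. Over 55 N between spout and machine damages it
- spout: Filling spout, 55 mm tall, round, 80 to 170 g, loose, stands upright on the table. Origin: centre of its lower end; z along its axis. From below: bare metal foot 23 mm diameter tapering out to 28 mm at 6 mm, land to 11 mm; groove 20 mm diameter from 11 to 22 mm; 28 mm land to 29 mm; orange tube 26 mm diameter to 55 mm, to grip. Fully home: origin 29 mm below the mouth, tube 26 mm above it
- spout_top (a point): Centre of the orange end face, 55 mm above the spout's origin
- cam_left (a joint): Cam arm on station +y, brass with red end, 49 mm long from its hinge, 5 to 7 mm thick, 12 to 17 wide. 0 raised (outwards, 40 degrees up), 0.70 level, 2.27 hanging straight down: locked, end stop. Starts at 0 to 0.3. Stiff (0.11 Nm), stays where left. From about 1.8 its lobe enters the spout's groove, and jams there if the spout is over 3 mm from home. Neither arm may run over 0.6 rad ahead
- cam_right (a joint): Cam arm on the station's -y side, mirror image of the left one, same joint values: 0 raised, 0.70 level, 2.27 down and locked. With both arms locked the coupler measures 53 to 55 mm over the arms along station y; with both raised the red ends are about 125 mm apart
- cam_left_tip (a point): Point in the middle of the left arm's red end, 46 mm from its hinge
- cam_right_tip (a point): Point in the middle of the right arm's red end, 46 mm from its hinge
- spool_white: Wooden spool of white thread standing upright, 42 mm diameter, 54 mm high, loose bystander. Origin: centre of its underside
- spool_navy: Wooden spool of navy thread standing upright, 42 mm diameter, 54 mm high, loose bystander. Origin: centre of its underside
- bead_box: Yellow plastic bead box, closed, 75 (x) x 50 (y) x 28 mm, loose bystander. Origin: centre of its underside

How it is judged:
By the outcome, as a careful person would: the job done as asked, in the order asked, and still so for the second after the job is handed in, with the robot touching nothing.
It also fails if it takes over 64 s, if anything falls off the work surface, if the arm or the gripper's body presses on something with over 40 N, if the wrist force passes 120 N, or if a joint passes its speed limit or range.

### The arm

A 7-joint arm with a two-finger parallel gripper is mounted at the origin on the work surface. World frame = base frame: x ahead of the robot, y to its left, z up, the work surface at z = 0. Lengths are in m, angles in rad, forces in N, time in s.
With the tool pointing down it reaches from about 0.425 to 1.025 m from the base axis. Payload 3.6 kg.
Tool frame: the origin (TCP) lies at the centre of the arm's flange, where the gripper is bolted on; the fingertips stand 173 mm ahead of it and the grasp point (between the pads) lies 155 mm ahead of it; z points along the fingers, y is the line along which they close (so a half turn about z gives the same grasp; the last joint's range is limited). The gripper opens to 85 mm and grips with 20 to 120 N. Pads are 22 mm wide; open, the fingers measure 114 mm over their backs; the gripper's body (76 mm by 85 mm) begins 54 mm behind the grasp point. The pads swing forward as they close: fully open they stand 13 mm farther back than shut.
Start: joints at [1.081, 0.591, 0.048, 1.609, -0.033, 0.943, -0.034], TCP at [0.28, -0.669, 0.405] pointing down, gripper open.
Joint ranges: [-2.69, 2.69], [-0.47, 2.24], [-1.27, 1.36], [0.19, 2.51], [-1.53, 4.68], [0.08, 2.07], [-3.09, 3.09]. Speed limits (rad/s): [2.57, 2.57, 3.14, 3.14, 3.14, 3.14, 3.14].

### API

Orientations are given as a rotation vector (axis times angle).
In Python, from rig import bot gives the robot as it stands. The module is installed in compiled form; this text tells all that it offers.
- The arm moves only by the tool drive_tool, never from a script. Its argument "deltas" is a list that holds one entry, the list of rows, each a list of 7 numbers: the turn, a rotation vector about the world's x, y, z normalised to -1 to 1, where 1 is pi/4 rad, then the shift along the world's x, y, z normalised to -1 to 1, where 1 is 20 cm, then the opening, from 0 (shut) to 1 (fully open). A call has 1 to 10 rows; each row is the pose to reach, as a shift and turn from the pose commanded when the call began; what a row does not reach only later rows make up. A row lasts 1/8 s, in which the tool goes at most 62.5 mm and 10.7 degrees, less where a joint would pass 70% of its speed; a pose out of reach is approached as far as the arm can. A call with a number of a shift or a turn outside -1 to 1 is refused whole. A call with a gripper value outside its range is refused whole. The fingers move at their own pace and stop on an object; "squeeze" is the grip in N (left out, the last holds). Time passes only in rows, so rows that repeat a pose let the fingers close. It gives the time, the measured TCP pose, the force, the opening and the grip force at its end, in the units of the state.
- bot.state(): the state, without advancing time (a new reading comes with each control period).
- bot.read_camera(name): name is "scene" or "side" or "wrist"; returns (picture, depth): 420x560x3 uint8, red, green, blue; 420x560 float32, m along the optical axis (not along the pixel's ray), 0 where there is no reading.
- bot.camera_model(name): a dict with "fovy" (degrees; the focal length in pixels is half the picture's height over the tangent of half this angle, whatever the lens; pixels are square), "cx", "cy" (the principal point, pixels), "distortion" ([k1, k2, p1, p2, k3] as OpenCV has them; the pictures are not rectified), "R" (3x3) and "t" (3): a world point X has camera coordinates R X + t; the wrist camera has in their place "T_tool_cam" (4x4, takes a point from camera to tool coordinates, whose origin is the TCP and whose axes are the flange's). Camera axes: x right, y down, z forward; pixel columns grow to the right and rows downward; lengths in m; the calibration is good to about 2 mm. A picture is of the moment at which its call begins: read the wrist's pose just before it. camera_model takes no time and is no camera call.
- bot.job_done(): hands the job in; it is judged then, once.
Trained networks look in the newest picture that a camera, given by its name, has taken for a name from the list of things; names that differ only in an ending like _2 or _b are one class to them, and where a whole thing is asked for, a point or a joint stands for the part that bears it (a point fixed in the world has none). Each returns a list of dicts, best first, with "confidence" (0 to 1); they miss things now and then, are a little off and sometimes report something else, mostly with a low value. They report only what shows in the picture. A call takes as long as a camera call.
- bot.outline_of(camera, target): "pixels" (420x560 bool, what is visible of it) and "box" ([left, top, right, bottom] in pixels, round what is visible of it).
The state is a dict: "time": time; "joint_pos": joint angles; "joint_vel": joint speeds; "joint_efforts": joint torques, N m; "position": TCP position; "orientation": TCP orientation; "ft_force": force on the tool from outside, world axes, zero at the start; "wrist_torque": the same for the moment, N m; "gripper_width": opening from 0.0 (shut) to 1.0 (fully open); "finger_force": force on a finger pad.
Only numpy, scipy, OpenCV 4.12 (cv2) and the standard library are available. Lean on these libraries where they do the work, as an engineer would, in place of code of your own. Each camera call takes 0.05 s, during which the arm holds its last target. There are 200 camera calls.

## Working session

There is one attempt and no reset: what is moved stays moved. The work goes in short steps, Python scripts to look and compute and a tool call to move; the robot and the scene stay as the last step left them, time stands still between calls to the robot, and variables do not carry over. Pictures are saved under pics/ and viewed, at most 10 in all, crops included, and the job is handed in when it is done.

Besides the shell and the picture viewer there is one more tool, called after "Call:" as name([rows], argument=value, ...), one row to a line, values as JSON. drive_tool: Moves the arm, as the interface text tells. Its arguments: {"type":"object","properties":{"deltas":{"type":"array","items":{"type":"array","items":{"type":"array","items":{"type":"number"}}}},"squeeze":{"type":"number"}},"required":["deltas"]}

```bash
mkdir -p pics
cat > h.py <<'E'
import numpy as np, cv2
from scipy.spatial.transform import Rotation as Rn
from rig import bot
def cam(name):
    m=bot.camera_model(name); s=bot.state()
    img,d=bot.read_camera(name)
    f=210/np.tan(np.radians(m["fovy"])/2)
    K=np.array([[f,0,m["cx"]],[0,f,m["cy"]],[0,0,1]])
    if "T_tool_cam" in m:
        T=np.eye(4);T[:3,:3]=Rn.from_rotvec(s["orientation"]).as_matrix();T[:3,3]=s["position"]
        W=T@np.array(m["T_tool_cam"])
    else:
        R=np.array(m["R"]);W=np.eye(4);W[:3,:3]=R.T;W[:3,3]=-R.T@np.array(m["t"])
    return img,d,K,np.array(m["distortion"],float),W
def pts(c,mask):
    img,d,K,D,W=c
    v,u=np.nonzero(mask&(d>0))
    n=cv2.undistortPoints(np.stack([u,v],1).astype(float)[:,None],K,D)[:,0]
    z=d[v,u]
    return np.c_[n*z[:,None],z]@W[:3,:3].T+W[:3,3]
def proj(c,P):
    img,d,K,D,W=c
    X=(np.atleast_2d(P)-W[:3,3])@W[:3,:3]
    return cv2.projectPoints(X,np.zeros(3),np.zeros(3),K,D)[0][:,0]
def save(c,n): cv2.imwrite(f"pics/{n}.png",c[0][:,:,::-1])
E
python3 - <<'E'
from h import *
np.set_printoptions(precision=4,suppress=True)
print(bot.state())
for n in("scene","side"):
    c=cam(n);save(c,n+"0");print(n,"cam at",c[4][:3,3],"fwd",c[4][:3,2])
    for t in("station","spout","cam_left","cam_right","cam_left_tip","spool_white","spool_navy","bead_box"):
        for o in bot.outline_of(n,t)[:3]:
            p=pts(c,o["pixels"])
            if len(p): print(t,round(o["confidence"],2),o["box"],len(p),"med",np.median(p,0),"lo",np.percentile(p,2,0),"hi",np.percentile(p,98,0))
a=cv2.imread("pics/scene0.png");b=cv2.imread("pics/side0.png")
cv2.imwrite("pics/both.png",cv2.resize(np.vstack([a,b]),(400,600)))
E
```

```text
{'time': 0.0, 'joint_pos': array([ 1.0805,  0.5921,  0.0483,  1.6099, -0.0333,  0.9427, -0.0337]), 'joint_vel': array([ 0.0007, -0.0016, -0.0008, -0.    , -0.0004,  0.0008,  0.0003]), 'joint_efforts': array([ -0.0007, -54.869 ,   1.5466, -19.8122,   0.0094,   0.0088,
        -0.    ]), 'position': array([ 0.2801, -0.6682,  0.4035]), 'orientation': array([-3.0778, -0.619 ,  0.0009]), 'ft_force': array([ 0.7265, -0.6384,  0.7821]), 'wrist_torque': array([ 0.0162,  0.0256, -0.0333]), 'finger_force': 0.0, 'gripper_width': 0.9983567821365338}
scene cam at [ 1.3053 -0.2307  0.7908] fwd [-0.7379  0.2292 -0.6348]
station 0.62 [239.3, 197.1, 343.2, 290.2] 6073 med [0.5882 0.0157 0.0602] lo [ 0.4559 -0.0667  0.015 ] hi [0.6687 0.1181 0.1278]
spout 0.61 [133.4, 228.6, 149.3, 254.3] 225 med [ 0.4584 -0.3052  0.0372] lo [ 0.4408 -0.3176  0.0037] hi [ 0.464  -0.2942  0.0573]
cam_left 0.54 [295.5, 197.3, 312.2, 210.7] 108 med [0.5483 0.0801 0.131 ] lo [ 0.3904  0.0572 -0.001 ] hi [0.5547 0.1433 0.1427]
cam_right 0.65 [257.6, 212.6, 277.3, 222.2] 112 med [ 0.5596 -0.0119  0.1283] lo [ 0.4912 -0.0366
[... 1501 characters left out ...]
73 -0.0002] hi [ 0.46   -0.2919  0.0557]
cam_left_tip 0.57 [255.5, 160.4, 276.3, 177.9] 121 med [0.5432 0.0758 0.129 ] lo [0.5349 0.0544 0.1186] hi [0.5521 0.0949 0.1389]
spool_white 0.93 [213.8, 141.6, 231.7, 170.0] 358 med [0.5907 0.2803 0.0365] lo [0.5778 0.2701 0.0004] hi [0.6167 0.3097 0.0554]
spool_navy 0.96 [166.0, 162.6, 187.3, 188.1] 418 med [0.4626 0.3009 0.0357] lo [ 0.4485  0.2909 -0.0009] hi [0.4943 0.3827 0.056 ]
bead_box 0.68 [394.3, 285.4, 445.8, 322.1] 1247 med [ 0.5671 -0.3134  0.0262] lo [ 0.5342 -0.3442  0.0032] hi [ 0.6098 -0.279   0.029 ]
bead_box 0.3 [367.6, 323.7, 387.6, 351.5] 442 med [ 0.44   -0.307   0.0422] lo [ 0.4343 -0.3173  0.0036] hi [ 0.4575 -0.2924  0.0558]
```

View pics/both.png

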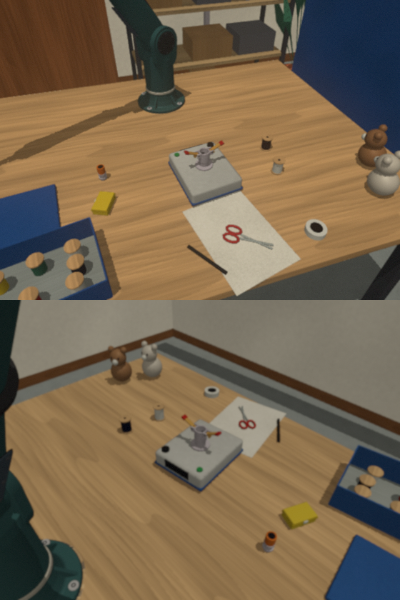

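Call:
drive_tool([
  [[0,0,0.2,0.14,0.3,-0.05,1],[0,0,0.4,0.28,0.6,-0.12,1],[0,0,0.6,0.42,0.9,-0.18,1],[0,0,0.8,0.5,1.0,-0.3,1],[0,0,1.0,0.6,1.0,-0.35,1],[0,0,1.0,0.72,1.0,-0.4,1],[0,0,1.0,0.75,1.0,-0.4,1],[0,0,1.0,0.75,1.0,-0.4,1]],
])

```text
time: 1.9
position: [0.4305, -0.4693, 0.3249]
orientation: [2.609, 1.749, -0.001]
ft_force: [-1.0, -0.1, 0.3]
gripper_width: 1.0
finger_force: 0.0
```

Call:
drive_tool([
  [[0,0,0.2,0.03,0.28,0,1],[0,0,0.4,0.06,0.56,0,1],[0,0,0.64,0.09,0.81,0,1],[0,0,0.64,0.09,0.81,0,1],[0,0,0.64,0.09,0.81,0,1]],
])

```text
time: 2.52
position: [0.4476, -0.3079, 0.3252]
orientation: [2.094, 2.34, -0.002]
ft_force: [-0.7, -1.3, -0.5]
gripper_width: 1.001
finger_force: 0.0
```

Run:
```python
from h import *
np.set_printoptions(precision=4,suppress=True)
s=bot.state();print(s["position"],Rn.from_rotvec(s["orientation"]).as_matrix(), s["joint_pos"])
c=cam("wrist");save(c,"w1");print("cam",c[4][:3,3],c[4][:3,2])
for o in bot.outline_of("wrist","spout")[:2]:
    p=pts(c,o["pixels"]);print(o["confidence"],o["box"],len(p))
    t=p[(p[:,2]>0.05)&(p[:,2]<.062)]
    print(len(t),np.median(t[:,2]) if len(t) else 0,[cv2.minEnclosingCircle(t[:,:2].astype(np.float32))], (np.percentile(t,1,0)+np.percentile(t,99,0))/2)
```

```text
[ 0.4476 -0.3079  0.3252] [[-0.1108  0.9938  0.0001]
 [ 0.9938  0.1108 -0.0017]
 [-0.0017 -0.0001 -1.    ]] [ 0.743   0.4908 -0.3001  2.0736  0.2484  0.6096  0.3827]
cam [ 0.4413 -0.2404  0.2948] [ 0.0306 -0.2718 -0.9619]
0.55 [261.8, 175.6, 299.2, 218.9] 1394
1003 0.05590832361176459 [((0.4494117200374603, -0.3068273365497589), 0.013173302635550499)] [ 0.4493 -0.3064  0.0544]
```

Call:
drive_tool([
  [[0,0,0,0.008,0.005,-0.25,1],[0,0,0,0.008,0.005,-0.45,1],[0,0,0,0.008,0.005,-0.605,1],[0,0,0,0.008,0.005,-0.605,1],[0,0,0,0.008,0.005,-0.605,0],[0,0,0,0.008,0.005,-0.605,0],[0,0,0,0.008,0.005,-0.605,0],[0,0,0,0.008,0.005,-0.605,0],[0,0,0,0.008,0.005,-0.605,0],[0,0,0,0.008,0.005,-0.605,0]],
], squeeze=50)

```text
time: 3.88
position: [0.4498, -0.306, 0.2048]
orientation: [2.091, 2.343, -0.001]
ft_force: [-1.6, -0.6, 6.4]
gripper_width: 0.287
finger_force: 48.4
```

Call:
drive_tool([
  [[0,0,0,0,0,0.3,0],[0,0,0,0.05,0.1,0.6,0],[0,0,0,0.15,0.3,0.9,0],[0,0,0,0.25,0.55,0.97,0],[0,0,0,0.35,0.8,0.97,0],[0,0,0,0.4,1.0,0.97,0],[0,0,0,0.5,1.0,0.97,0]],
])

```text
time: 4.75
position: [0.5493, -0.1007, 0.3981]
orientation: [-2.081, -2.351, -0.001]
ft_force: [0.8, -0.5, -1.6]
gripper_width: 0.283
finger_force: 49.4
```

Call:
drive_tool([
  [[0,0,0,0,0.2,0,0],[0,0,0,0,0.3,0,0],[0,0,0,0,0.3,0,0],[0,0,0,0,0.3,0,0]],
])

```text
time: 5.25
position: [0.5495, -0.0469, 0.3976]
orientation: [2.092, 2.343, -0.002]
ft_force: [-0.6, -0.2, -1.4]
gripper_width: 0.285
finger_force: 49.4
```

Run:
```python
from h import *
np.set_printoptions(precision=4,suppress=True)
s=bot.state();print(s["position"],s["ft_force"],s["gripper_width"],s["finger_force"])
c=cam("wrist");save(c,"w2");np.savez("w2.npz",d=c[1])
allm=np.ones((420,560),bool)
P=pts(c,allm)
for t in("station","cam_left","cam_right","cam_left_tip","spout"):
    for o in bot.outline_of("wrist",t)[:2]:
        p=pts(c,o["pixels"])
        if len(p):print(t,round(o["confidence"],2),o["box"],len(p),"med",np.median(p,0),"lo",np.percentile(p,2,0),"hi",np.percentile(p,98,0))
rim=P[(abs(P[:,2]-.122)<.004)&(abs(P[:,0]-.55)<.04)&(abs(P[:,1]-.035)<.04)]
print("rim",len(rim),np.median(rim,0),cv2.minEnclosingCircle(rim[:,:2].astype(np.float32)))
```

```text
[ 0.5495 -0.0469  0.3976] [-0.5683 -0.2421 -1.3978] 0.2849283900379057 49.4093656539917
station 0.82 [155.4, 0.0, 425.8, 204.6] 51616 med [0.5493 0.0305 0.0607] lo [ 0.4455 -0.0573  0.0571] hi [0.654  0.1049 0.1321]
station 0.67 [281.6, 2.7, 305.8, 65.7] 1300 med [0.547  0.0684 0.1279] lo [0.54   0.0503 0.1173] hi [0.5539 0.0837 0.1357]
cam_left 0.83 [284.6, 3.4, 305.0, 67.6] 1313 med [0.5471 0.0688 0.1278] lo [0.54   0.0503 0.0613] hi [0.5551 0.0841 0.1357]
cam_right 0.81 [279.1, 131.1, 304.9, 207.3] 1383 med [ 0.5569 -0.0194  0.1322] lo [ 0.55   -0.0387  0.1184] hi [0.5657 0.006  0.1421]
cam_left_tip 0.6 [277.9, 1.5, 309.4, 68.1] 1316 med [0.5471 0.0687 0.1277] lo [0.54   0.0503 0.0611] hi [0.555  0.0843 0.1357]
spout 0.84 [246.7, 221.4, 313.2, 320.5] 5373 med [ 0.5499 -0.0405  0.248 ] lo [ 0.5385 -0.0576  0.2027] hi [ 0.562  -0.0341  0.2501]
spout 0.38 [158.1, 0.0, 424.4, 204.9] 51481 med [0.5493 0.0306 0.0607] lo [ 0.4458 -0.0571  0.0574] hi [0.6538 0.105  0.1321]
rim 2368 [0.5512 0.0348 0.1225] ((0.5513488054275513, 0.03172905743122101), 0.03781505301594734)
```

View pics/w2.png

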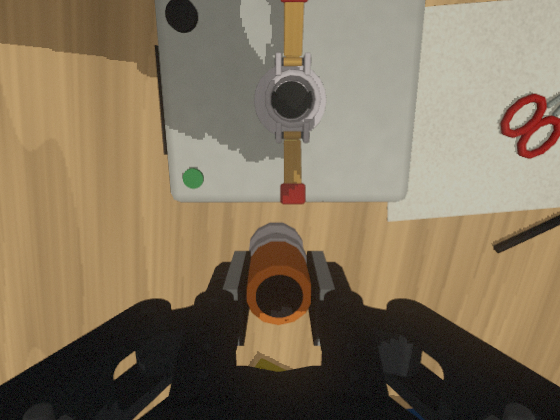

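```bash
cat >> h.py <<'E'
from scipy.optimize import least_squares
def circ(c,z0,ctr,r,px):
    # centre of an outline ellipse: fit pixels' contour to projected circle
    a=np.linspace(0,2*np.pi,200)
    f=lambda q:proj(c,np.c_[q[0]+r*np.cos(a),q[1]+r*np.sin(a),np.full(200,z0)])
    from scipy.spatial import cKDTree
    return least_squares(lambda q:cKDTree(f(q)).query(px)[0],ctr,loss="soft_l1",diff_step=1e-3).x
E
python3 - <<'E'
from h import *
np.set_printoptions(precision=4,suppress=True)
c=cam("wrist"); s=bot.state()
img,d,K,D,W=c
XYZ=np.zeros((420,560,3));ok=d>0;XYZ[ok]=pts(c,ok)
x,y,z=XYZ[...,0],XYZ[...,1],XYZ[...,2]
g=img.astype(int).sum(2)
# bore: below-rim or dark pixels near mouth
m=((np.hypot(x-.551,y-.034)<.03)&(z<.118)|(g<150))
uv=np.mgrid[0:420,0:560]; near=(np.hypot(uv[1]-291,uv[0]-98)<32)
m=(g<190)&near
cs,_=cv2.findContours(m.astype(np.uint8),0,1);k=max(cs,key=cv2.contourArea)[:,0].astype(float)
print("dark",cv2.minEnclosingCircle(k.astype(np.float32)),cv2.fitEllipse(k.astype(np.float32)))
for r in(.015,):print("bore fit",circ(c,.1225,[.551,.034],r,k))
rim=near&(abs(z-.1225)<.0025)
p=XYZ[rim];rr=np.array([.5513,.034])
q=least_squares(lambda q:np.maximum(0,np.hypot(p[:,0]-q[0],p[:,1]-q[1])-.019)+np.maximum(0,.015-np.hypot(p[:,0]-q[0],p[:,1]-q[1])),rr,loss="soft_l1",f_scale=.0005,diff_step=1e-4).x
print("rim depth fit",q,len(p))
# arms line
R=[o for o in bot.outline_of("wrist","cam_right")][0]["pixels"];L=[o for o in bot.outline_of("wrist","cam_left")][0]["pixels"]
for M in(R,L):
    a=XYZ[M&(z>.115)&(z<.15)];v=cv2.fitLine(a[:,:2].astype(np.float32),cv2.DIST_HUBER,0,.001,.001).ravel()
    al=cv2.fitLine(a.astype(np.float32),cv2.DIST_HUBER,0,.001,.001).ravel()
    print("arm dir",v,np.degrees(np.arctan2(v[1],v[0])),"3d",al)
# station top edges
S=(abs(z-.0605)<.003); rc=cv2.minAreaRect(XYZ[S][:,:2].astype(np.float32));print("deck",rc)
# spout top
T=(abs(z-.2495)<.003)&(uv[0]>210)
a=XYZ[T];print("top",len(a),cv2.minEnclosingCircle(a[:,:2].astype(np.float32)),np.median(a[:,2]))
# spout side
B=(uv[0]>215)&(uv[0]<270)&(uv[1]>245)&(uv[1]<315)&(z>.19)&(z<.248);a=XYZ[B]
for lo in np.arange(.19,.248,.006):
    b=a[(a[:,2]>lo)&(a[:,2]<lo+.006)]
    if len(b)>20:print(round(lo,3),len(b),b[:,0].min(),b[:,0].max(),b[:,1].max())
print(s["position"])
E
```

```text
dark ((290.5, 99.0), 20.718448638916016) ((290.3514709472656, 100.23831176757812), (34.77655029296875, 39.676151275634766), 89.1702651977539)
bore fit [0.55   0.0304]
rim depth fit [0.5515 0.0284] 1064
arm dir [ 0.1007 -0.9949  0.557  -0.018 ] -84.217735 3d [-0.0908  0.8797 -0.4667  0.557  -0.018   0.1317]
arm dir [ 0.1241 -0.9923  0.5469  0.0683] -82.868645 3d [-0.1074  0.8918  0.4396  0.5469  0.0683  0.1277]
deck ((0.5520492792129517, 0.023285217583179474), (0.21470873057842255, 0.1658795326948166), 6.563948631286621)
top 3814 ((0.5503931045532227, -0.0403958223760128), 0.02588767185807228) 0.2489374317456509
0.196 69 0.5362917755604755 0.5621381671575825 -0.03315625915292346
0.202 480 0.5363373994235529 0.5625666236538759 -0.0327979303569473
0.214 147 0.5374069174084796 0.5626335250762357 -0.032969202651659674
0.22 414 0.5380456053858625 0.5634496306846921 -0.03287324192504463
0.226 334 0.5362385665871886 0.5650961549932059 -0.03380552436003969
0.232 397 0.5366049345597779 0.5645804962910256 -0.03363214786038954
0.238 378 0.5371994362257577 0.5639592594341822 -0.033843888821291176
0.244 217 0.5375965750324088 0.563498223134956 -0.03343873622469331
[ 0.5498 -0.0463  0.3977]
```

Call:
drive_tool([
  [[0,0,0,0.006,0.2,0,0],[0,0,0,0.006,0.38,0,0],[0,0,0,0.006,0.38,-0.15,0],[0,0,0,0.006,0.38,-0.3,0],[0,0,0,0.006,0.38,-0.3,0],[0,0,0,0.006,0.38,-0.3,0]],
])

```text
time: 6.45
position: [0.5515, 0.0304, 0.3385]
orientation: [2.091, 2.344, 0.002]
ft_force: [0.2, 1.4, -1.5]
gripper_width: 0.286
finger_force: 49.4
```

Run:
```python
from h import *
np.set_printoptions(precision=4,suppress=True)
s=bot.state();print(s["position"],s["ft_force"])
P=s["position"]; out=[]
a=np.linspace(0,2*np.pi,60)
for n in("scene","side"):
    c=cam(n);u=proj(c,[P[0],P[1],.13])[0].astype(int)
    k=c[0][u[1]-32:u[1]+28,u[0]-38:u[0]+38];out.append(cv2.resize(k[:,:,::-1],(390,308),interpolation=cv2.INTER_CUBIC))
    print(n,"crop origin",u-[38,32],"scale",390/76,"tcp axis px at z .122,.15:",(proj(c,[[P[0],P[1],.122],[P[0],P[1],.15],[P[0]+.01,P[1],.122],[P[0],P[1]+.01,.122]])-u+[38,32])*390/76)
cv2.imwrite("pics/align.png",np.hstack(out))
```

```text
[0.5515 0.0304 0.3385] [ 0.2154  1.4427 -1.5355]
scene crop origin [248 176] scale 5.131578947368421 tcp axis px at z .122,.15: [[195.2453 179.9212]
 [196.1682 131.856 ]
 [202.246  193.5253]
 [216.1011 175.7065]]
side crop origin [243 144] scale 5.131578947368421 tcp axis px at z .122,.15: [[195.8848 181.5508]
 [197.3204 125.8538]
 [213.1263 171.121 ]
 [178.5109 170.6506]]
```

View pics/align.png

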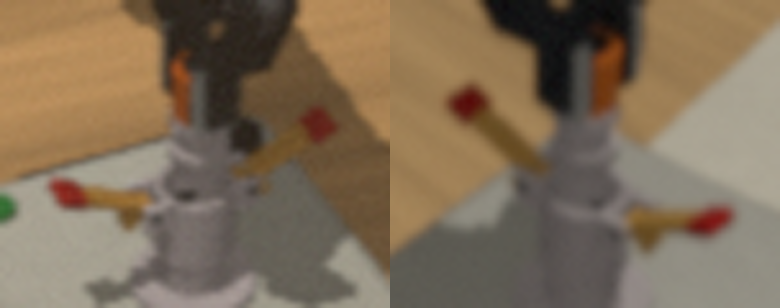

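Call:
drive_tool([
  [[0,0,0,0,0,-0.03,0],[0,0,0,0,0,-0.06,0],[0,0,0,0,0,-0.085,0],[0,0,0,0,0,-0.11,0],[0,0,0,0,0,-0.11,0]],
])

```text
time: 7.18
position: [0.5512, 0.0297, 0.3152]
orientation: [2.091, 2.344, -0.001]
ft_force: [2.4, -2.1, -4.8]
gripper_width: 0.29
finger_force: 49.2
```

Call:
drive_tool([
  [[0,0,0,0,0,-0.015,0],[0,0,0,0,0,-0.03,0],[0,0,0,0,0,-0.045,0],[0,0,0,0,0,-0.045,0]],
])

```text
time: 7.68
position: [0.5512, 0.0299, 0.3065]
orientation: [2.091, 2.344, -0.0]
ft_force: [1.3, -5.0, -0.9]
gripper_width: 0.288
finger_force: 49.5
```

Call:
drive_tool([
  [[0,0,0,0,-0.004,-0.01,0],[0,0,0,0,-0.004,-0.02,0],[0,0,0,0,-0.004,-0.02,0]],
])

```text
time: 8.05
position: [0.5512, 0.0295, 0.3033]
orientation: [2.091, 2.344, -0.0]
ft_force: [0.4, -5.6, 5.5]
gripper_width: 0.287
finger_force: 50.4
```

Call:
drive_tool([
  [[0,0,0,0,-0.004,-0.005,0],[0,0,0,0,-0.006,-0.01,0],[0,0,0,0,-0.006,-0.01,0]],
])

```text
time: 8.43
position: [0.5511, 0.0291, 0.3021]
orientation: [2.09, 2.344, 0.001]
ft_force: [-2.2, -2.7, 11.3]
gripper_width: 0.285
finger_force: 50.9
```

Call:
drive_tool([
  [[0,0,0,0,0,-0.005,0],[0,0,0,0,0,-0.01,0],[0,0,0,0,0,-0.01,0]],
])

```text
time: 8.8
position: [0.551, 0.029, 0.2997]
orientation: [2.091, 2.345, 0.001]
ft_force: [-0.9, -3.5, 7.8]
gripper_width: 0.283
finger_force: 50.6
```

Call:
drive_tool([
  [[0,0,0,0,0,-0.005,0],[0,0,0,0,0,-0.01,0],[0,0,0,0,0,-0.01,0]],
])

```text
time: 9.18
position: [0.551, 0.0289, 0.2976]
orientation: [2.091, 2.345, 0.001]
ft_force: [-1.1, -3.2, 7.0]
gripper_width: 0.29
finger_force: 50.5
```

Call:
drive_tool([
  [[0,0,0,0,0,-0.005,0],[0,0,0,0,0,-0.01,0],[0,0,0,0,0,-0.01,0]],
])

```text
time: 9.55
position: [0.551, 0.0291, 0.2964]
orientation: [2.09, 2.344, 0.001]
ft_force: [-2.6, -4.2, 13.9]
gripper_width: 0.287
finger_force: 51.1
```

Call:
drive_tool([
  [[0,0,0,0,0,-0.005,0],[0,0,0,0,0,-0.008,0],[0,0,0,0,0,-0.008,0]],
])

```text
time: 9.93
position: [0.5511, 0.0291, 0.296]
orientation: [2.09, 2.344, 0.0]
ft_force: [-4.7, -4.7, 21.7]
gripper_width: 0.288
finger_force: 52.2
```

Call:
drive_tool([
  [[0,0,0,0,0,0,1],[0,0,0,0,0,0,1],[0,0,0,0,0,0,1],[0,0,0,0,0,0.02,1],[0,0,0,0,0,0.2,1],[0,0,0,0,-0.1,0.5,1],[0,0,0,0,-0.38,0.5,1],[0,0,0,0,-0.38,0.5,1],[0,0,0,0,-0.38,0.5,1]],
])

```text
time: 11.05
position: [0.5507, -0.0476, 0.3929]
orientation: [-2.092, -2.343, -0.0]
ft_force: [0.5, 0.6, -0.3]
gripper_width: 0.997
finger_force: 0.0
```

Run:
```python
from h import *
np.set_printoptions(precision=4,suppress=True)
s=bot.state();print(s["position"],s["ft_force"],s["joint_pos"])
c=cam("wrist");save(c,"w3")
img,d,K,D,W=c
XYZ=np.zeros((420,560,3));ok=d>0;XYZ[ok]=pts(c,ok)
x,y,z=XYZ[...,0],XYZ[...,1],XYZ[...,2]
near=np.hypot(x-.551,y-.029)<.022
h=np.histogram(z[near],bins=np.arange(.11,.165,.002));print(np.c_[h[1][:-1],h[0]][h[0]>5])
t=near&(z>.14);a=XYZ[t];print("top",np.median(a[:,2]),cv2.minEnclosingCircle(a[:,:2].astype(np.float32)))
for n in("cam_left","cam_right"):
    for o in bot.outline_of("wrist",n)[:1]:
        p=XYZ[o["pixels"]&(z>.115)];al=cv2.fitLine(p.astype(np.float32),cv2.DIST_HUBER,0,.001,.001).ravel();print(n,o["box"],al,np.degrees(np.arcsin(al[2])))
i=img[...,0].astype(int);red=(i>90)&(img[...,1]<50)&(img[...,2]<60)&(z>.1)
for q in(y>.03,y<.03):
    b=XYZ[red&q];print("red",len(b),np.median(b,0) if len(b) else "")
```

```text
[ 0.5507 -0.0476  0.3929] [ 0.5257  0.6338 -0.3091] [ 0.3027  0.4149 -0.3932  1.9974  0.2225  0.7708 -0.1078]
[[   0.11    13.   ]
 [   0.112   10.   ]
 [   0.114   11.   ]
 [   0.116   29.   ]
 [   0.118   34.   ]
 [   0.12   312.   ]
 [   0.122  820.   ]
 [   0.124   48.   ]
 [   0.146  525.   ]
 [   0.148 1003.   ]
 [   0.15    19.   ]]
top 0.1483007475499083 ((0.5513150095939636, 0.02824598178267479), 0.013053271919488907)
cam_left [282.8, 2.6, 302.0, 66.7] [-0.1021  0.8922  0.44    0.5471  0.0668  0.1269] 26.105173
cam_right [278.3, 131.1, 304.9, 207.9] [-0.1096  0.8778 -0.4662  0.5569 -0.018   0.1317] -27.790207
red 0 
red 412 [ 0.5583 -0.0319  0.1396]
```

View pics/w3.png

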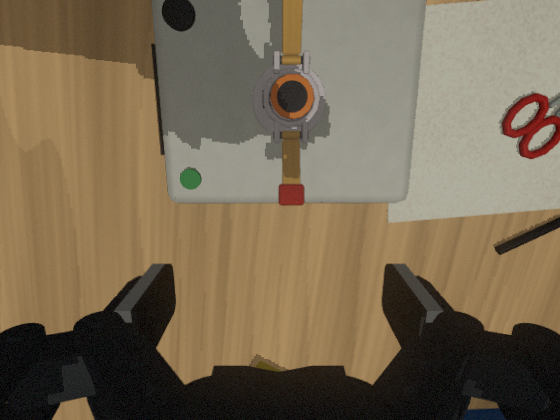

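Call:
drive_tool([
  [[0,0,-0.2,0,0.1,0,1],[0,0,-0.4,0,0.2,0,1],[0,0,-0.6,0,0.3,0,1],[0,0,-0.8,0.003,0.38,0,1],[0,0,-1.0,0.003,0.38,0,1],[0,0,-1.0,0.003,0.38,0,1]],
])

```text
time: 11.95
position: [0.5514, 0.0301, 0.3928]
orientation: [-2.826, -1.372, 0.001]
ft_force: [-0.3, -0.8, 0.2]
gripper_width: 1.0
finger_force: 0.0
```

Call:
drive_tool([
  [[0,0,-0.2,0,0,0,1],[0,0,-0.4,0,0,0,1],[0,0,-0.6,0,0,0,1],[0,0,-0.8,0,0,0,1],[0,0,-1.0,0,0,0,1],[0,0,-1.0,0,0,0,1],[0,0,-1.0,0,0,0,1]],
])

```text
time: 12.82
position: [0.5515, 0.0286, 0.393]
orientation: [-3.136, -0.185, 0.001]
ft_force: [0.5, -0.2, 1.0]
gripper_width: 0.999
finger_force: 0.0
```

```bash
cat > look.py <<'E'
from h import *
import sys
np.set_printoptions(precision=4,suppress=True)
s=bot.state();R=Rn.from_rotvec(s["orientation"]).as_matrix();print(s["position"],"tooly",np.degrees(np.arctan2(R[1,1],R[0,1])),R[2],s["joint_pos"])
C=np.array([.5513,.0283]);yw=np.radians(6.5);ex=np.array([np.cos(yw),np.sin(yw)]);ey=np.array([-ex[1],ex[0]])
print("tcp offset in station",(s["position"][:2]-C)@ex,(s["position"][:2]-C)@ey)
for n in sys.argv[2:]:
    c=cam(n)
    if n=="wrist": save(c,sys.argv[1])
    img,d,K,D,W=c
    XYZ=np.zeros((420,560,3));ok=d>0;XYZ[ok]=pts(c,ok)
    xs=(XYZ[...,:2]-C)@ex;ys=(XYZ[...,:2]-C)@ey;z=XYZ[...,2]
    t=(np.hypot(xs,ys)<.022)&(z>.14)&(z<.155);print(n,"top",np.median(xs[t]),(ys[t].min()+ys[t].max())/2,np.median(z[t]))
    red=(img[...,0].astype(int)>70)&(img[...,1]<55)&(img[...,2]<60)&(z>.065)&(z<.17)&(abs(ys)<.08)&(abs(xs)<.02)
    for sgn in(1,-1):
        q=red&(ys*sgn>.015)
        if q.sum()>3:
            p=np.median(np.c_[xs[q],ys[q],z[q]],0);th=.70-np.arctan2(p[2]-.117-.002,abs(p[1])-.024);print("  red",sgn,q.sum(),p,"theta~",th)
E
python3 look.py w4 wrist scene side
```

```text
[0.5515 0.0286 0.393 ] tooly -83.24932514127596 [-0.0003 -0.0001 -1.    ] [-0.1323  0.3902 -0.0018  2.0113  0.0008  0.7404 -1.5876]
tcp offset in station 0.0002688958369987763 0.00022401387350957398
wrist top 0.0012110298518675298 -0.00022002711477454775 0.14822421726469365
  red 1 516 [0.0011 0.0612 0.1385] theta~ 0.21761991414010273
  red -1 468 [ 0.0015 -0.0609  0.1395] theta~ 0.19207988985805702
scene top 0.004941786569189391 0.0007609879649652313 0.14787377430439563
  red 1 30 [0.0038 0.0619 0.1384] theta~ 0.22648499477971368
  red -1 14 [ 0.0067 -0.0632  0.1406] theta~ 0.1973510451139585
side top -0.005006049190091132 0.0022524296852480894 0.14701470739864586
  red 1 26 [-0.0047  0.0615  0.1368] theta~ 0.25659502393801603
  red -1 20 [-0.0053 -0.0619  0.1391] theta~ 0.2124907562605115
```

Call:
drive_tool([
  [[0,0,0,0,0,-0.15,1],[0,0,0,0,0,-0.3,1],[0,0,0,0,0,-0.4,1],[0,0,0,0,0,-0.45,1],[0,0,0,0,0,-0.48,1],[0,0,0,0,0,-0.5,1],[0,0,0,0,0,-0.5,1]],
], squeeze=20)

```text
time: 13.85
position: [0.5518, 0.0284, 0.2934]
orientation: [-3.136, -0.179, -0.001]
ft_force: [-0.3, -0.7, 0.4]
gripper_width: 0.998
finger_force: 0.0
```

Call:
drive_tool([
  [[0,0,0,0,0,-0.015,1],[0,0,0,0,0,-0.03,1],[0,0,0,0,0,-0.045,1],[0,0,0,0,0,-0.06,1],[0,0,0,0,0,-0.06,1]],
])

```text
time: 14.48
position: [0.5525, 0.0285, 0.2825]
orientation: [-3.136, -0.179, -0.005]
ft_force: [-0.6, -0.5, 6.3]
gripper_width: 0.998
finger_force: 3.3
```

```bash
python3 look.py w5 wrist scene side
```

```text
[0.5525 0.0285 0.2825] tooly -83.46594097132288 [ 0.0033 -0.0002 -1.    ] [-0.1305  0.5531 -0.004   2.0869  0.0042  0.4982 -1.5943]
tcp offset in station 0.001227232759987723 7.681921374667975e-05
wrist top 0.0027628823378686935 -4.1724639177839924e-05 0.1481353780583292
  red 1 847 [0.0053 0.0667 0.1256] theta~ 0.5459389023518291
  red -1 718 [ 0.0062 -0.0666  0.1254] theta~ 0.5506395738844686
scene top 0.004840524852777704 0.0012377985524211939 0.14792268972318062
  red 1 26 [0.0061 0.0654 0.1258] theta~ 0.537693739759344
  red -1 19 [ 0.0026 -0.066   0.1258] theta~ 0.539111067140219
side top -0.004702671154020045 0.0020398097569263455 0.14676392182293824
  red 1 25 [-0.0038  0.0649  0.1245] theta~ 0.5653044905237472
  red -1 25 [-0.0054 -0.0648  0.1246] theta~ 0.563048204017647
```

View pics/w5.png

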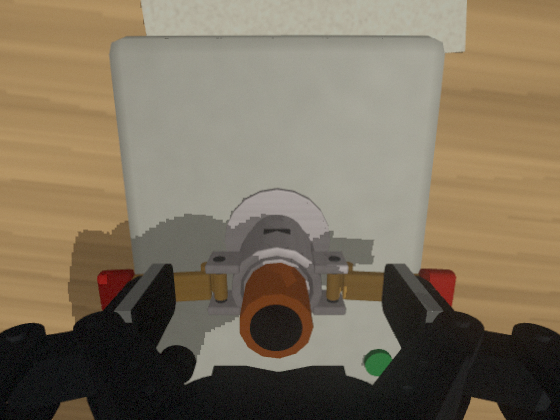

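Call:
drive_tool([
  [[0,0,0,-0.005,0,-0.015,1],[0,0,0,-0.005,0,-0.03,1],[0,0,0,-0.005,0,-0.045,1],[0,0,0,-0.005,0,-0.06,1],[0,0,0,-0.005,0,-0.075,1],[0,0,0,-0.005,0,-0.075,1]],
])

```text
time: 15.38
position: [0.5523, 0.0287, 0.2681]
orientation: [-3.136, -0.179, -0.009]
ft_force: [0.6, 0.0, 9.0]
gripper_width: 1.0
finger_force: 3.9
```

Call:
drive_tool([
  [[0,0,0,0,0,-0.015,1],[0,0,0,0,0,-0.03,1],[0,0,0,0,0,-0.04,1],[0,0,0,0,0,-0.04,1]],
])

```text
time: 15.88
position: [0.5524, 0.0286, 0.2599]
orientation: [-3.136, -0.179, -0.009]
ft_force: [0.3, -0.4, 8.0]
gripper_width: 1.002
finger_force: 3.4
```

```bash
python3 look.py w6 wrist scene side
```

```text
[0.5524 0.0286 0.2599] tooly -83.46306417383344 [ 0.0058 -0.0002 -1.    ] [-0.1305  0.5899 -0.0043  2.0981  0.0054  0.4478 -1.5956]
tcp offset in station 0.0011118138588784784 0.00020734216580928393
wrist top 0.008513787429735242 4.478440845321306e-05 0.14772131209386152
  red 1 159 [0.0085 0.0514 0.0876] theta~ 1.5541264574125555
  red -1 138 [ 0.0087 -0.053   0.0884] theta~ 1.5121594013790416
scene top 0.007995543095600568 0.0007007648305023852 0.14747483392178096
  red 1 7 [0.0085 0.051  0.0913] theta~ 1.498070732163936
  red -1 16 [ 0.0045 -0.0531  0.09  ] theta~ 1.4830541138114188
side top -0.005994878118910207 0.0025401126017889648 0.1466591859390508
  red -1 24 [-0.0038 -0.0516  0.0882] theta~ 1.541178983864538
```

Call:
drive_tool([
  [[0,0,0,0,0,0,0.95],[0,0,0,0,0,0,0.9],[0,0,0,0,0,0,0.85],[0,0,0,0,0,0,0.8],[0,0,0,0,0,0,0.8]],
], squeeze=20)

```text
time: 16.65
position: [0.5524, 0.0284, 0.2597]
orientation: [-3.136, -0.179, -0.009]
ft_force: [0.9, 0.0, 7.5]
gripper_width: 0.804
finger_force: 4.0
```

```bash
python3 look.py w7 wrist scene side; python3 -c "
from h import *;s=bot.state();print(s['ft_force'],s['wrist_torque'],s['gripper_width'],s['finger_force'])"
```

```text
[0.5524 0.0284 0.2597] tooly -83.48228179137747 [ 0.0057  0.0001 -1.    ] [-0.1304  0.5902 -0.0039  2.0982  0.0055  0.4475 -1.5956]
tcp offset in station 0.0010606249716028171 -6.481991809243891e-05
wrist top 0.008456372215698256 4.4687709563249155e-05 0.14771833409942475
  red 1 198 [0.0079 0.0348 0.0811] theta~ 1.992455772553596
  red -1 178 [ 0.0082 -0.0377  0.0816] theta~ 1.920065783160944
scene top 0.007640471730797248 0.0007019669833941413 0.1473105077487198
  red 1 7 [0.0091 0.0348 0.079 ] theta~ 2.006567594677344
  red -1 17 [ 0.0044 -0.0399  0.0808] theta~ 1.8771708914339207
side top -0.006199613922903843 0.001956519867240325 0.14673681206077
  red 1 13 [-0.0072  0.0351  0.0786] theta~ 2.0017623051144042
  red -1 24 [-0.0068 -0.0388  0.0799] theta~ 1.9090854027853954
[0.69870159 0.28596382 7.01889315] [-0.03637786 -0.20841467 -0.00152395] 0.8001625021529657 3.9610750807332806
```

View pics/w7.png

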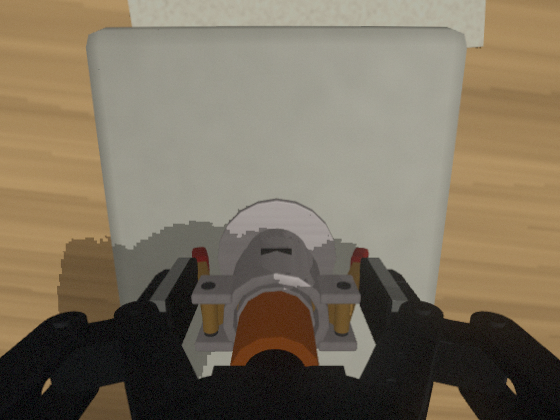

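Call:
drive_tool([
  [[0,0,0,0,0.003,0,0.76],[0,0,0,0,0.003,0,0.72],[0,0,0,0,0.003,0,0.68],[0,0,0,0,0.003,0,0.64],[0,0,0,0,0.003,0,0.6],[0,0,0,0,0.003,0,0.5],[0,0,0,0,0.003,0,0.5],[0,0,0,0,0.003,0,0.5]],
], squeeze=20)

```text
time: 17.8
position: [0.5523, 0.0293, 0.2599]
orientation: [-3.136, -0.179, -0.009]
ft_force: [0.2, 0.6, 8.2]
gripper_width: 0.613
finger_force: 19.7
```

```bash
python3 look.py w8 wrist scene side; python3 -c "
from h import *;s=bot.state();print(s['ft_force'],s['wrist_torque'],s['gripper_width'],s['finger_force'])"
```

```text
[0.5523 0.0293 0.2599] tooly -83.46278463211969 [ 0.0055 -0.0003 -1.    ] [-0.1317  0.5899 -0.0043  2.0982  0.0051  0.448  -1.5966]
tcp offset in station 0.0010644393265218993 0.0008773101759323778
wrist top 0.008489718466228126 -5.300743509173422e-05 0.1477346936021837
  red 1 279 [0.0075 0.0225 0.0802] theta~ 2.3082759980889254
  red -1 276 [ 0.0074 -0.0221  0.0797] theta~ 2.3181092965357766
scene top 0.009775376931217137 0.0013755365626581927 0.14784028640143715
  red 1 8 [0.0079 0.0229 0.0779] theta~ 2.297791008539349
  red -1 11 [ 0.0094 -0.0251  0.0798] theta~ 2.2423407265419213
side top -0.00788386704384403 0.0022836804153928934 0.14712660677416467
  red 1 12 [-0.008  0.025  0.076] theta~ 2.24700898950015
  red -1 23 [-0.008  -0.0238  0.0766] theta~ 2.27532721524887
[ 0.82621991 -0.02986191  8.77622364] [ 0.1040577  -0.08330725 -0.01156137] 0.6161398170175607 19.702607542276382
```

Call:
drive_tool([
  [[0,0,0,0,0,0,0.8],[0,0,0,0,0,0,1],[0,0,0,0,0,0,1],[0,0,0,0,0,0,1],[0,0,0,0,0,0.1,1],[0,0,0,0,0,0.3,1],[0,0,0,0,0,0.6,1],[0,0,0,0,0,0.7,1],[0,0,0,0,0,0.7,1],[0,0,0,0,0,0.7,1]],
])

```text
time: 19.2
position: [0.5499, 0.0289, 0.3968]
orientation: [3.136, 0.179, -0.004]
ft_force: [0.7, -0.5, 0.1]
gripper_width: 1.004
finger_force: 0.0
```

```bash
python3 look.py w9 wrist scene side
python3 - <<'E'
from h import *
o=[]
for n in("scene","side"):
    c=cam(n);u=proj(c,[.5513,.0283,.11])[0].astype(int)
    o.append(cv2.resize(c[0][u[1]-30:u[1]+30,u[0]-38:u[0]+38,::-1],(390,308),interpolation=cv2.INTER_CUBIC))
cv2.imwrite("pics/fin.png",np.hstack(o))
E
```

```text
[0.5499 0.0289 0.3968] tooly -83.46159795203116 [-0.0025  0.     -1.    ] [-0.1345  0.3836 -0.0002  2.0106  0.0001  0.7499 -1.5915]
tcp offset in station -0.0013050600688529123 0.0007044260223992547
wrist top 0.0010016944660424642 -0.0001518175810410801 0.1482682728249688
  red 1 35 [0.0078 0.0234 0.0812] theta~ 2.2872762000644586
  red -1 29 [ 0.0079 -0.0233  0.0799] theta~ 2.288337413980379
scene top 0.004729110555658728 0.00037082001468601196 0.1477958978199313
  red 1 9 [0.0081 0.0232 0.0763] theta~ 2.2896508849731085
  red -1 5 [ 0.0075 -0.0247  0.0792] theta~ 2.2531015202229163
side top -0.004443279277139083 0.0017144684352678775 0.14697820301659809
  red 1 8 [-0.0089  0.0243  0.0747] theta~ 2.263342901857656
  red -1 19 [-0.0083 -0.0239  0.0775] theta~ 2.2729407864156776
```

View pics/fin.png

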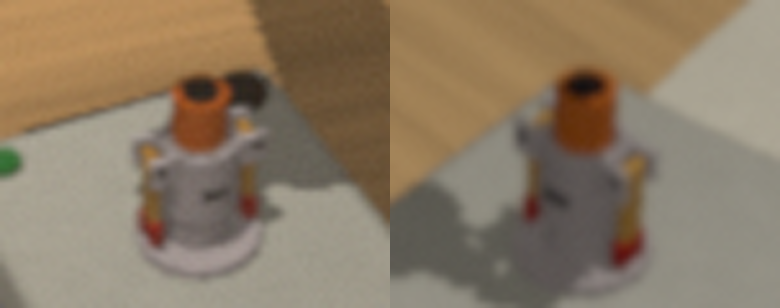

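Both arms hang vertically against the coupler (left crop, red ends near (150,232) and (250,207)). The spout is upright and seated, and the gripper is clear.

```bash
python3 -c "
from rig import bot;print(bot.job_done())"
```

```text
the job is handed in; nothing more can be done
None
```

The spout is pushed fully home, with its top 26 mm above the mouth. Both cam arms were swung down together and hang locked at about 2.27 rad. The gripper is open and clear, and the job is handed in at about 19 s.

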